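# Load the chilling plinth and wind its timer

## Robot

A 6-joint arm with a two-finger parallel gripper is mounted at the origin on a cart in front of the work surface, level with it; the furniture and walls round the work are solid. World frame = base frame: x ahead of the robot, y to its left, z up, the work surface at z = 0. Lengths are in m, angles in rad, forces in N, time in s.
With the tool pointing down it reaches from about 0.4 to 0.825 m from the base axis. Payload 7 kg.
Tool frame: the origin (TCP) lies at the very end of the fingers, on their centre line; the grasp point (between the pads) lies 19 mm behind it; z points along the fingers, x is the direction in which the jaws open and shut, and the axes are right-handed (so a half turn about z gives the same grasp; the last joint's range is limited). The gripper opens to 88 mm and grips with 3 to 60 N. Pads are 19 mm wide; open, the fingers measure 130 mm over their backs; the gripper's body (78 mm by 193 mm) begins 47 mm behind the grasp point.
Start: joints at [1.608, 0.359, 0.012, 0, -1.224, -0.288], TCP at [0.168, 0.654, 0.227] pointing down, gripper open.
Joint ranges: [-3.07, 3.07], [-1.43, 2.12], [-1.02, 1.25], [-3.03, 1.67], [-3.05, -0], [-3.03, 3.03]. Speed limits (rad/s): [2.39, 2.39, 3.01, 3.14, 3.14, 3.14].

## Interface

Orientations are given as [roll, pitch, yaw] about the fixed x, y, z axes, in that order (R = Rz(yaw) Ry(pitch) Rx(roll)).
In Python, from station import telemetry, grab_frame, arm, regions_of, pinpoint gives the robot as it stands. The module is installed in compiled form; this text tells all that it offers.
- The arm moves only by the shell command python3 -m inch 'ROWS' [FORCE]. ROWS is text: rows parted by semicolons, each of 7 numbers parted by spaces: the opening, from 0 (shut) to 1 (fully open), then the shift along the world's x, y, z in cm, then the turn, a rotation vector about the world's x, y, z in degrees. A call has 1 to 12 rows; each row is the pose to reach, as a shift and turn from the pose measured when the call began; what a row does not reach only later rows make up. A row lasts 1/8 s, in which the tool goes at most 62.5 mm and 10.7 degrees, less where a joint would pass 70% of its speed; a pose out of reach is approached as far as the arm can. A call with a gripper value outside its range is refused whole. The fingers move at their own pace and stop on an object; FORCE is the grip in N (left out, the last holds). Time passes only in rows, so rows that repeat a pose let the fingers close. It gives the time, the measured TCP pose, the force and the opening at its end, in the units of the state.
- telemetry.get_state(): the state, without advancing time (a new reading comes with each control period).
- grab_frame(name): name is "scene" or "top"; returns a dict with "pixels" (480x640x3 uint8, red, green, blue), "fx", "fy", "cx", "cy" (pixels), "R" (3x3) and "t" (3): a world point X has camera coordinates R X + t. Camera axes: x right, y down, z forward; pixel columns grow to the right and rows downward; lengths in m; the calibration is good to about 2 mm. A picture is of the moment at which its call begins. There is no depth.
- arm.job_done(): hands the job in, once; it reports no verdict.
Trained networks look in the newest picture that a camera, given by its name, has taken for a name from the list of things; names that differ only in an ending like _2 or _b are one class to them, and where a whole thing is asked for, a point or a joint stands for the part that bears it (a point fixed in the world has none). Each returns a list of dicts, best first, with "p" (0 to 1); they miss things now and then, are a little off and sometimes report something else, mostly with a low value. They report only what shows in the picture. A call takes as long as a camera call. They do not tell look-alikes from the thing itself.
- regions_of(camera, name): "pixels" (480x640 bool, what is visible of it) and "bbox" ([left, top, right, bottom] in pixels, round what is visible of it).
- pinpoint(camera, name): "location" ([column, row] in pixels: a listed point, or the origin of a listed thing).
The state is a dict: "t": time; "q": joint angles; "qd": joint speeds; "joint_efforts": joint torques, N m; "eef_pos": TCP position; "ee_rot": TCP orientation; "force": force on the tool from outside, world axes, zero at the start; "moment": the same for the moment, N m; "width": finger opening in m.
Only numpy, scipy, OpenCV 4.12 (cv2) and the standard library are available. Lean on these libraries where they do the work, as an engineer would, in place of code of your own. Each camera call takes 0.05 s, during which the arm holds its last target. There are 200 camera calls.

## Task

Get the bottle chilling: slide every blue cold pack on the table lengthwise under the low metal plinth, one to a bay and pushed in until the sprung ball clicks and holds it, and stand the half-bottle of red wine that stands on the table right of the plinth upright on the slate on top of the plinth. Once all that is done, wind the white timer up fully by turning its red key clockwise, with as many part turns as it takes, and let go. Do not knock over the bottle or disturb the loose votive glass.

Things in the scene. Friction and masses are not known exactly. Their poses are not given: they have to be found in the camera images.
- pack_0_c (a point): rigid blue plastic cold pack, white panel on top, 110 long (x) x 58 wide (y) x 28 mm high, 0.22 kg, the same either way round; this point is its centre, half-way up. Sides straight from 9 to 38 mm either side of centre, ends tapered over the last 16 mm; mid-way along each long side a notch 18 mm long, 6 mm deep for the sprung ball. Lies flat. May be absent.
- pack_1_c (a point): rigid blue plastic cold pack, white panel on top, 110 long (x) x 58 wide (y) x 28 mm high, 0.22 kg, the same either way round; this point is its centre, half-way up. Sides straight from 9 to 38 mm either side of centre, ends tapered over the last 16 mm; mid-way along each long side a notch 18 mm long, 6 mm deep for the sprung ball. Lies flat. May be absent.
- pack_2_c (a point): rigid blue plastic cold pack, white panel on top, 110 long (x) x 58 wide (y) x 28 mm high, 0.22 kg, the same either way round; this point is its centre, half-way up. Sides straight from 9 to 38 mm either side of centre, ends tapered over the last 16 mm; mid-way along each long side a notch 18 mm long, 6 mm deep for the sprung ball. Lies flat. May be absent.
- bay_0 (a point): Left bay of the plinth: where the centre of a pack, half-way up, is when clicked home; x points straight into the bay, y to the plinth's left, z up. The plinth's front edge lies 47 mm before this point, so a home pack stands 8 mm out of the mouth; a fixed stop lies 2 mm past home. Sprung ball abreast of this point on the +y wall.
- bay_1 (a point): Middle bay of the plinth: where the centre of a pack, half-way up, is when clicked home; x points straight into the bay, y to the plinth's left, z up. The plinth's front edge lies 47 mm before this point, so a home pack stands 8 mm out of the mouth; a fixed stop lies 2 mm past home. Sprung ball abreast of this point on the +y wall.
- bay_2 (a point): Right bay of the plinth: where the centre of a pack, half-way up, is when clicked home; x points straight into the bay, y to the plinth's left, z up. The plinth's front edge lies 47 mm before this point, so a home pack stands 8 mm out of the mouth; a fixed stop lies 2 mm past home. Sprung ball abreast of this point on the +y wall.
- slate_top (a point): centre of the top of the dark slate square (67 mm) that lies fixed on the plinth, 46 mm above the table, 112 mm behind the plinth's front edge; axes as the bays'.
- plinth: fixed aluminium slab on dark walls, 165 deep x 263 wide x 40 mm high; origin under the middle of its front edge. Three bays 81 mm apart, open to the front: tunnels on the table 61 mm wide, 32 mm high (1.5 mm play each side, 4 above), wall ends rounded. A ball (radius 9 mm) stands 6 mm out of each bay's +y wall; passing it takes 5 to 10 N of push, then it drops into the pack's notch.
- bottle_c (a point): centre, half-way up, of the loose half-bottle of red wine with a red capsule: 58 mm across, 235 mm high, 0.66 kg; its body is straight to 146 mm above its foot, its neck is 31 mm across from there to the top. z up.
- key (a joint): turn of the timer's red key, rad: 0 run down, grows clockwise seen from above, stop at 6.0 (fully wound). The timer is a white round housing 84 mm across and 50 mm high, fixed to the table. Turning takes 0.11 to 0.18 N m, more as the spring tightens; the key stays where it is left.
- key_grip (a point): middle of the key's upright flat wing, on the turning axis, 82 mm above the table: the wing is 46 mm long (its x), 12 mm thick (its y) and 34 mm high, its top 99 mm above the table. The point turns with the key.
- votive: low pink votive glass, 74 mm across and 43 mm high, loose, left of the plinth and behind the timer; origin at the centre of its foot. To be left alone.
Mind the look-alikes: they are no part of the job. Of the things shaped like the part that bears key, the white one is meant.

How it is judged:
By the outcome, as a careful person would: the job done as asked, in the order asked, and still so for the second after the job is handed in, with the robot touching nothing.
Of pack_0, pack_1, pack_2 only 2 to 3 are there at a start; the rules pass over those that are not, and their reading is None.
At some moment in a run one of pack_0, pack_1, pack_2 may be knocked a few centimetres aside while the robot is not near it.
It also fails if it takes over 210 s, if anything falls off the work surface, if the arm or the gripper's body presses on something with over 40 N, if the wrist force passes 120 N, or if a joint passes its speed limit or range.

## Working session

There is one attempt and no reset: what is moved stays moved. The work goes in short steps, Python scripts to look and compute and a shell command to move; the robot and the scene stay as the last step left them, time stands still between calls to the robot, and variables do not carry over. Pictures are saved under pics/ and viewed, about 12 in all and at most 16, crops included, and the job is handed in when it is done.

```bash
mkdir -p pics; ls; cat > h.py <<'E'
import numpy as np, cv2
from station import telemetry, grab_frame, arm, regions_of, pinpoint
def ray(f,px,z):
    d=np.array([(px[0]-f['cx'])/f['fx'],(px[1]-f['cy'])/f['fy'],1.0]); R=np.array(f['R']);t=np.array(f['t'])
    o=-R.T@t; w=R.T@d; return o+w*(z-o[2])/w[2]
def proj(f,X):
    c=np.array(f['R'])@np.array(X)+np.array(f['t']); return np.array([f['fx']*c[0]/c[2]+f['cx'],f['fy']*c[1]/c[2]+f['cy']])
def tri(f1,p1,f2,p2):
    A=[];b=[]
    for f,p in((f1,p1),(f2,p2)):
        o=ray(f,p,0.); d=ray(f,p,.3)-o; d/=np.linalg.norm(d); P=np.eye(3)-np.outer(d,d); A.append(P);b.append(P@o)
    return np.linalg.solve(A[0]+A[1],b[0]+b[1])
def save(f,n,crop=None,s=1):
    im=f['pixels'][:,:,::-1]
    if crop: im=im[crop[1]:crop[3],crop[0]:crop[2]]
    cv2.imwrite('pics/'+n+'.png',cv2.resize(im,None,fx=s,fy=s,interpolation=cv2.INTER_CUBIC))
E
python3 - <<'E'
from h import *
s=telemetry.get_state(); print(s)
Z=dict(pack_0_c=.014,bay_0=.014,bay_1=.014,bay_2=.014,slate_top=.046,bottle_c=.1175,key_grip=.082,votive=0,plinth=0)
for c in('top','scene'):
    f=grab_frame(c); save(f,c+'0')
    for n,z in Z.items():
        for r in pinpoint(c,n): print(c,n,round(r['p'],2),np.round(r['location']),np.round(ray(f,r['location'],z),3))
E
```

```text
pics
{'t': 0.0, 'q': array([ 1.60811726e+00,  3.59364710e-01,  1.10499775e-02, -3.51997374e-04,
       -1.22409997e+00, -2.88095047e-01]), 'qd': array([-6.42819561e-04, -3.46605389e-04,  1.07895885e-03,  3.95705834e-05,
       -4.20477876e-04,  3.34858852e-04]), 'joint_efforts': array([-8.07803626e-04, -5.82713842e+01,  2.93068850e+01,  6.99778005e+00,
        7.14774389e-03, -1.51418249e-04]), 'eef_pos': array([0.16741167, 0.65339757, 0.22563283]), 'ee_rot': array([-3.14145005e+00, -1.64570363e-03, -1.82169043e+00]), 'force': array([ 0.50186307,  0.5698005 , -0.13044378]), 'moment': array([-0.02625307, -0.00090554,  0.03243837]), 'width': 0.0877033953054931}
top pack_0_c 0.93 [247. 297.] [0.429 0.207 0.014]
top bay_0 0.9 [299. 216.] [0.609 0.095 0.014]
top bay_0 0.87 [372. 209.] [ 0.623 -0.068  0.014]
top bay_1 0.9 [299. 216.] [0.609 0.095 0.014]
top bay_1 0.87 [372. 209.] [ 0.623 -0.068  0.014]
top bay_2 0.9 [299. 216.] [0.609 0.095 0.014]
top bay_2 0.87 [372. 209.] [ 0.623 -0.068  0.014]
top slate_top 0.7 [333. 183.] [0.677 0.02  0.046]
top bottle_c 0.56 [494. 224.] [ 0.576 -0.307
[... 424 characters left out ...]
9. 222.] [ 0.624 -0.069  0.014]
scene bay_1 0.75 [315. 242.] [0.612 0.012 0.014]
scene bay_1 0.72 [295. 267.] [0.606 0.108 0.014]
scene bay_1 0.56 [329. 222.] [ 0.624 -0.069  0.014]
scene bay_2 0.75 [315. 242.] [0.612 0.012 0.014]
scene bay_2 0.72 [295. 267.] [0.606 0.108 0.014]
scene bay_2 0.56 [329. 222.] [ 0.624 -0.069  0.014]
scene slate_top 0.97 [289. 229.] [0.675 0.038 0.046]
scene bottle_c 0.91 [394. 151.] [ 0.574 -0.309  0.117]
scene key_grip 0.75 [235. 309.] [0.604 0.317 0.082]
scene key_grip 0.69 [284. 346.] [0.466 0.33  0.082]
scene key_grip 0.49 [408. 251.] [ 0.383 -0.033  0.082]
scene votive 0.9 [182. 319.] [0.729 0.365 0.   ]
scene plinth 0.65 [329. 252.] [ 0.57   0.011 -0.   ]
```

View pics/top0.png

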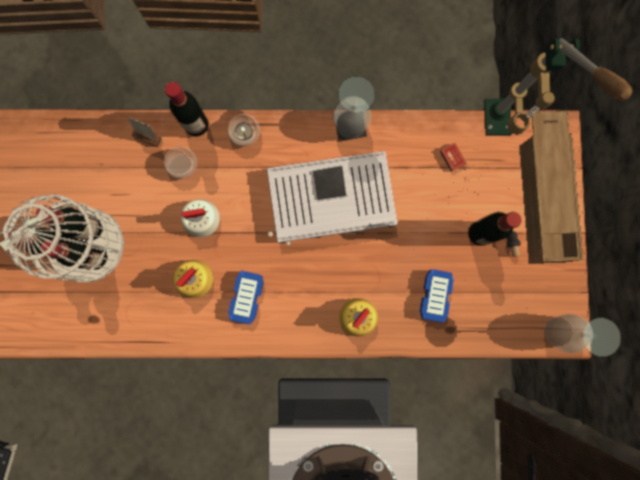

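View pics/scene0.png

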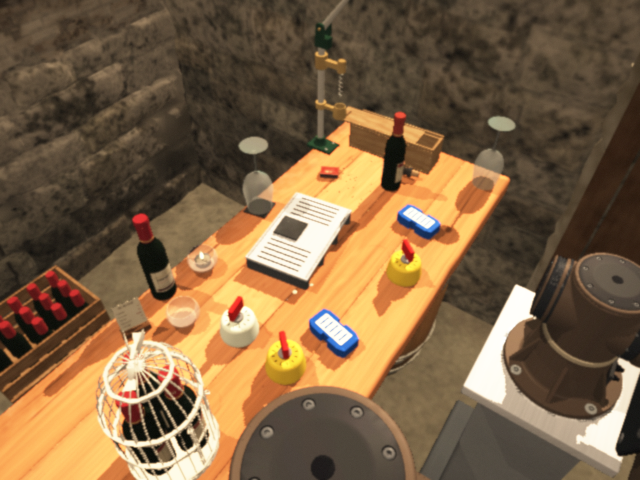

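Top view: packs at (247,297) and (437,296), so two packs. Plinth centred at (333,197). Candidates:
- **Timers:** white (200,218), yellow (193,279) and yellow (360,317). White is meant.
- **Bottles:** (490,228) right of the plinth is meant. The ones at (190,110) and in the cage are look-alikes.
- **Glasses:** pink votive (180,163), clear one (243,130).

Next I fit the poses and take one close crop.

```bash
cat >> h.py <<'E'
from scipy.optimize import minimize
def boxpts(x,y,a,L,W,z0,z1,poly=None):
    c,s=np.cos(a),np.sin(a); q=np.array(poly if poly is not None else [(i*L/2,j*W/2) for i in(-1,1) for j in(-1,1)])
    return [(x+c*u-s*v,y+s*u+c*v,z) for u,v in q for z in(z0,z1)]
def hull(f,pts):
    p=np.array([proj(f,P) for P in pts],np.float32); m=np.zeros((480*4,640*4),np.uint8)
    cv2.fillConvexPoly(m,cv2.convexHull(((p+.5)*4-.5).astype(np.float32)).round().astype(np.int32),1); 
    return cv2.resize(m.astype(np.float32),(640,480),interpolation=cv2.INTER_AREA)
def fit(obs,x0,L,W,z0,z1,poly=None):
    def cost(v): return sum(np.abs(hull(f,boxpts(v[0]/100,v[1]/100,v[2]/10,L,W,z0,z1,poly))-m).sum()/m.sum() for f,m in obs)
    v0=[x0[0]*100,x0[1]*100,x0[2]*10]; best=None
    for _ in range(3):
        r=minimize(cost,v0,method='Nelder-Mead',options=dict(initial_simplex=np.array([v0]+[np.array(v0)+d for d in np.eye(3)*1.0]),xatol=.005,fatol=1e-5)); v0=r.x
    return np.round([v0[0]/100,v0[1]/100,v0[2]/10,r.fun],4)
PACK=[(i*55,j*20) for i in(-1,1) for j in(-1,1)]+[(i*38,j*29) for i in(-1,1) for j in(-1,1)]
PACK=np.array(PACK)/1000
def packs(cams=('top','scene')):
    for c in cams:
        f=grab_frame(c)
        for r in regions_of(c,'pack_0_c'):
            if r['p']<.3: continue
            m=r['pixels']; ys,xs=np.nonzero(m); g=ray(f,(xs.mean(),ys.mean()),.018)
            print(c,'pack',round(r['p'],2),m.sum(),(int(xs.mean()),int(ys.mean())),min((fit([(f,m.astype(np.float32))],(g[0],g[1],a),0,0,0,.028,PACK) for a in(-.3,.3)),key=lambda v:v[3]))
E
python3 - <<'E'
from h import *
packs()
obs=[]
for c in('top','scene'):
    f=grab_frame(c)
    for r in regions_of(c,'plinth')[:1]: 
        obs.append((f,r['pixels'].astype(np.float32))); print(c,'plinth',r['p'],fit(obs[-1:],(.655,.017,.08),.165,.263,.0,.04))
    for n in('key_grip','bottle_c'):
        for r in regions_of(c,n): ys,xs=np.nonzero(r['pixels']);print(c,n,round(r['p'],2),r['bbox'],len(xs))
    if c=='top': ft=f
print('both',fit(obs,(.655,.017,.08),.165,.263,.0,.04))
save(ft,'crop1',(150,80,550,340),2)
E
```

```text
top pack 0.91 1364 (245, 296) [ 0.4299  0.2105 -0.2181  0.0645]
scene pack 0.91 1435 (333, 332) [ 0.4294  0.2103 -0.2083  0.0679]
top plinth 0.89 [0.6498 0.0237 0.1461 0.0248]
top key_grip 0.76 [349.8, 306.0, 370.1, 330.1] 207
top key_grip 0.75 [179.3, 269.0, 197.4, 284.3] 194
top key_grip 0.7 [181.1, 209.7, 207.4, 220.8] 235
top bottle_c 0.91 [468.1, 212.5, 527.0, 246.9] 1277
scene plinth 0.72 [ 1.575  -2.0763  5.9467  1.    ]
scene key_grip 0.86 [227.0, 297.3, 244.3, 321.5] 331
scene key_grip 0.69 [401.9, 238.1, 413.9, 264.9] 246
scene key_grip 0.56 [281.3, 330.0, 291.1, 359.0] 236
scene bottle_c 0.7 [380.6, 114.4, 404.3, 189.5] 1286
both [0.6522 0.0223 0.1747 5.5848]
```

View pics/crop1.png

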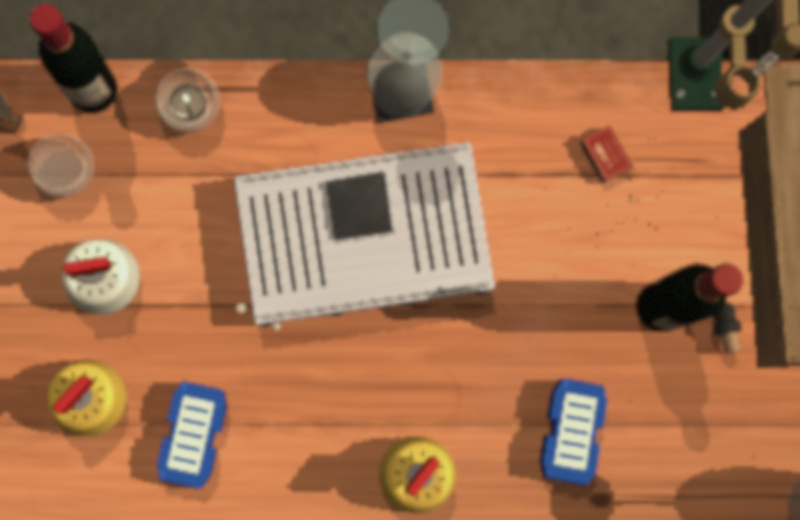

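The crop confirms the white timer at (200,218) and the upright bottle with its foot near (478,232). There are small pale specks near the front-left corner of the plinth. I'll refine the plinth and the right pack using colour.

```bash
cat >> h.py <<'E'
def bluepacks(cams=('top','scene')):
    for c in cams:
        f=grab_frame(c); h=cv2.cvtColor(f['pixels'],cv2.COLOR_RGB2HSV)
        m=((h[...,0]>100)&(h[...,0]<130)&(h[...,1]>130)&(h[...,2]>50)).astype(np.uint8)
        cs,_=cv2.findContours(m,cv2.RETR_EXTERNAL,cv2.CHAIN_APPROX_NONE)
        for k in cs:
            if cv2.contourArea(k)<250: continue
            m1=np.zeros((480,640),np.float32); cv2.drawContours(m1,[k],-1,1,-1); x,y,w,hh=cv2.boundingRect(k); g=ray(f,(x+w/2,y+hh/2),.018)
            print(c,'blue',int(m1.sum()),(x,y,w,hh),min((fit([(f,m1)],(g[0],g[1],a),0,0,.0,.028,PACK) for a in(-.3,.3)),key=lambda v:v[3]))
    return f
E
python3 - <<'E'
from h import *
f=bluepacks()
save(f,'crop2',(220,180,440,345),3.6)
obs=[]
for c,seed in(('top',(310,200)),('scene',(300,255))):
    f=grab_frame(c); h=cv2.cvtColor(f['pixels'],cv2.COLOR_RGB2HSV)
    m=((h[...,1]<60)&(h[...,2]>110)).astype(np.uint8); m=cv2.morphologyEx(m,cv2.MORPH_CLOSE,np.ones((5,5)))
    n,l,st,_=cv2.connectedComponentsWithStats(m); w=[i for i in range(1,n) if st[i,4]>3000 ]
    for i in w: print(c,st[i])
    i=min(w,key=lambda i:abs(st[i,0]+st[i,2]/2-seed[0])+abs(st[i,1]+st[i,3]/2-seed[1]))
    k=cv2.findContours((l==i).astype(np.uint8),cv2.RETR_EXTERNAL,cv2.CHAIN_APPROX_NONE)[0][0]
    m1=np.zeros((480,640),np.float32); cv2.drawContours(m1,[cv2.convexHull(k)],-1,1,-1); obs.append((f,m1))
    for z in(.032,.0385): print(c,z,fit(obs[-1:],(.65,.02,.14),.165,.263,z,.04))
print('both',fit(obs,(.65,.02,.14),.165,.263,.034,.04))
E
```

```text
top blue 434 (230, 272, 32, 51) [ 0.4304  0.2109 -0.185   2.1671]
top blue 462 (421, 271, 31, 51) [ 0.4337 -0.2057 -0.1636  2.0671]
scene blue 621 (310, 310, 48, 47) [ 0.4311  0.2102 -0.2816  1.3851]
scene blue 395 (398, 206, 41, 32) [ 0.4347 -0.206  -0.2837  1.4085]
top [ 268  152  129   90 7947]
top [   0  198  122   83 3544]
top [ 269  427  149   53 5366]
top 0.032 [0.6485 0.0235 0.1438 0.0121]
top 0.0385 [0.6482 0.0233 0.1448 0.0125]
scene [ 246  193  105   87 4379]
scene [ 464  285  176  177 6690]
scene 0.032 [0.6501 0.0227 0.1521 0.0296]
scene 0.0385 [0.6482 0.0253 0.1536 0.0216]
both [0.6487 0.0233 0.1454 0.0365]
```

View pics/crop2.png

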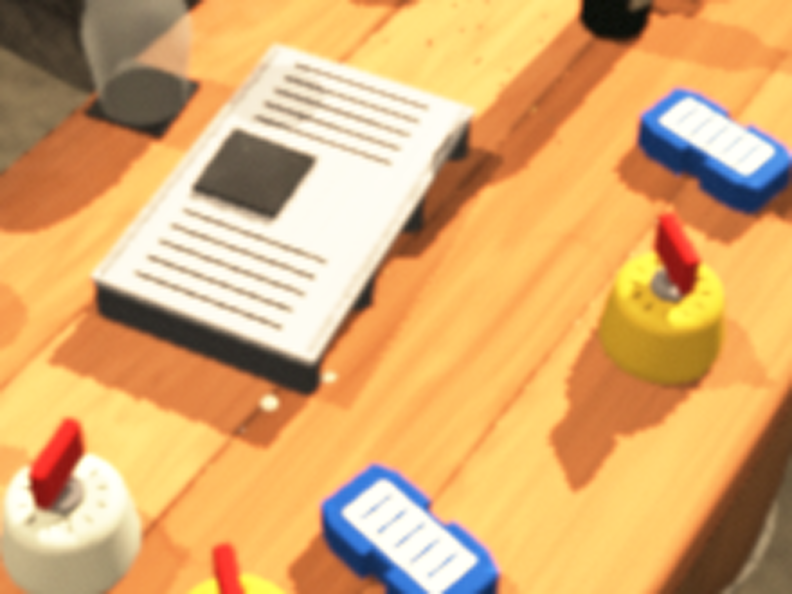

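Crop 2 shows three open bays on the front side, flat wax specks, and both packs lying free. I'll fix the pack fit with a closed hull.

```bash
sed -i 's/        cs,_=cv2.findContours(m,/        m=cv2.morphologyEx(m,cv2.MORPH_CLOSE,np.ones((5,5)));cs,_=cv2.findContours(m,/; s/cv2.drawContours(m1,\[k\],-1,1,-1); x,y,w/k=cv2.convexHull(k);cv2.drawContours(m1,[k],-1,1,-1); x,y,w/' h.py
python3 -c "
from h import *
bluepacks()"
```

```text
top blue 1254 (230, 272, 32, 51) [ 0.4307  0.2112 -0.2274  0.0961]
top blue 1281 (421, 271, 31, 51) [ 0.4322 -0.2056 -0.1808  0.1062]
scene blue 1308 (310, 310, 48, 47) [ 0.4316  0.2095 -0.2644  0.1345]
scene blue 788 (398, 206, 41, 32) [ 0.4341 -0.2047 -0.2725  0.2046]
```

```bash
python3 -m inch '1 6 -11 -2 0 0 0; 1 12 -22 -4 0 0 0; 1 18 -33 -4 0 0 1.6; 1 23.8 -43.7 -5 0 0 1.6; 1 23.8 -43.7 -5 0 0 1.6; 1 23.8 -43.7 -5 0 0 1.6; 1 23.8 -43.7 -5 0 0 1.6; 1 23.8 -43.7 -5 0 0 1.6; 1 23.8 -43.7 -8 0 0 1.6; 1 23.8 -43.7 -12 0 0 1.6'
```

```text
t: 3.15
eef_pos: [0.4068, 0.2166, 0.1069]
ee_rot: [-3.14, 0.003, -1.796]
force: [0.5, -0.1, -0.7]
width: 0.0877
```

```bash
python3 -c "
from h import *
s=telemetry.get_state();print(s['t'],s['eef_pos'],s['ee_rot'],s['q'],s['width']);bluepacks()"
```

```text
3.15 [0.40679067 0.21659855 0.10692477] [-3.13980798  0.00327592 -1.79588535] [ 9.18753182e-01  1.22826522e-01 -6.12382693e-01  3.62439852e-04
 -8.31866266e-01  4.26707593e-01] 0.08774970472867138
top blue 1277 (421, 271, 31, 51) [ 0.4335 -0.2053 -0.161   0.111 ]
scene blue 1010 (310, 322, 48, 35) [ 0.4315  0.209  -0.2551  0.4679]
```

```bash
python3 -m inch '1 -0.1 0 -5 0 0 0; 1 -0.1 0 -9 0 0 0; 1 -0.1 0 -10.1 0 0 0; 1 -0.1 0 -10.1 0 0 0;0.3 -0.1 0 -10.1 0 0 0;0.3 -0.1 0 -10.1 0 0 0;0.3 -0.1 0 -10.1 0 0 0;0.3 -0.1 0 -10.1 0 0 0;0.3 -0.1 0 -10.1 0 0 0;0.3 -0.1 0 -10.1 0 0 0' 30
```

```text
t: 4.5
eef_pos: [0.4032, 0.215, 0.0033]
ee_rot: [3.139, -0.004, -1.795]
force: [-2.1, 0.5, 7.3]
width: 0.0581
```

```bash
python3 -m inch '0.3 0 0 1.5 0 0 0; 0.3 1 -2 2.5 0 0 5; 0.3 3 -6 2.5 0 0 14; 0.3 5 -10 2.5 0 0 21.2; 0.3 6.5 -13.6 2.5 0 0 21.2; 0.3 6.5 -13.6 2.5 0 0 21.2; 0.3 6.5 -13.6 1.5 0 0 21.2; 0.3 6.5 -13.6 0.8 0 0 21.2;0.3 6.5 -13.6 0.8 0 0 21.2'
python3 - <<'E'
from h import *
s=telemetry.get_state();print(s['q'])
f=grab_frame('top');save(f,'crop3',(240,140,440,300),4);
u=np.array([.9894,.1455]);g=s['eef_pos'][:2]
for d in(0.0275,0.0825): P=np.r_[g+u*d,.028]; print(proj(f,P)*1)
f=grab_frame('scene');save(f,'crop3s',(210,180,410,340),4)
E
```

```text
t: 5.62
eef_pos: [0.4673, 0.0793, 0.0104]
ee_rot: [3.137, -0.005, -1.424]
force: [0.1, 0.1, -2.3]
width: 0.058
[ 0.58694333  0.29943366 -0.68325633  0.00460949 -0.59435026  1.12701877]
[303.85424682 266.96182266]
[300.251468   242.03727761]
```

View pics/crop3.png

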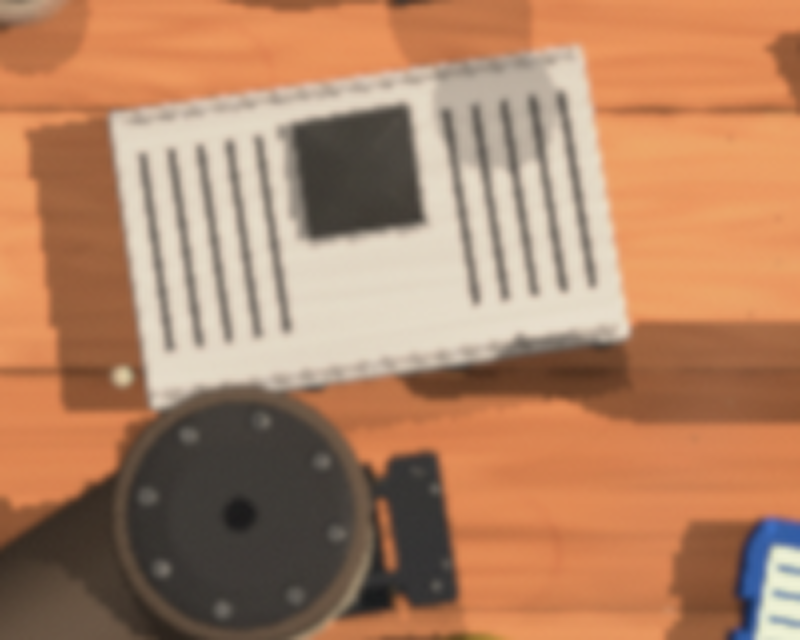

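```bash
python3 -m inch '0.3 0 -0.08 -0.55 0 0 0; 0.3 0.5 -0.01 -0.55 0 0 0; 0.3 1 0.07 -0.55 0 0 0; 0.3 1.5 0.14 -0.55 0 0 0; 0.3 2 0.21 -0.55 0 0 0; 0.3 2.5 0.28 -0.55 0 0 0;0.3 2.5 0.28 -0.55 0 0 0'
```

```text
t: 6.6
eef_pos: [0.4934, 0.0823, 0.0055]
ee_rot: [3.138, -0.005, -1.424]
force: [-1.3, -1.0, -2.3]
width: 0.0578
```

```bash
python3 -m inch '0.3 0.7 0.1 0 0 0 0; 0.3 1.4 0.2 0 0 0 0; 0.3 2.1 0.31 0 0 0 0; 0.3 2.8 0.41 0 0 0 0; 0.3 3.5 0.51 0 0 0 0; 0.3 4.2 0.61 0 0 0 0;0.3 4.2 0.61 0 0 0 0'
```

```text
t: 7.48
eef_pos: [0.535, 0.0876, 0.005]
ee_rot: [3.137, -0.005, -1.425]
force: [-0.2, -4.4, -3.6]
width: 0.0574
```

```bash
python3 -m inch '0.9 0 0 0 0 0 0; 0.9 0 0 0 0 0 0; 0.9 0 0 0 0 0 0; 0.9 0 0 2 0 0 0; 0.9 0 0 4.5 0 0 0; 0.3 -3 -0.44 4.5 0 0 0; 0 -5.5 -0.8 4.5 0 0 0;0 -5.5 -0.8 4.5 0 0 0;0 -5.5 -0.8 3 0 0 0;0 -5.5 -0.8 1 0 0 0; 0 -5.5 -0.8 0.4 0 0 0;0 -5.5 -0.8 0.4 0 0 0'
```

```text
t: 8.98
eef_pos: [0.4803, 0.0797, 0.0088]
ee_rot: [3.136, -0.006, -1.425]
force: [-0.6, 0.3, -0.2]
width: 0.0145
```

```bash
python3 -m inch '0 0 0 0 0 0 0; 0 0.5 0.07 0 0 0 0; 0 1 0.15 0 0 0 0; 0 1.5 0.22 0 0 0 0; 0 2 0.29 0 0 0 0; 0 2.5 0.37 0 0 0 0; 0 3 0.44 0 0 0 0; 0 3.5 0.51 0 0 0 0; 0 4 0.59 0 0 0 0;0 4 0.59 0 0 0 0'
```

```text
t: 10.22
eef_pos: [0.5185, 0.0846, 0.0081]
ee_rot: [3.132, -0.007, -1.426]
force: [-5.9, -0.9, 1.9]
width: 0.0003
```

```bash
python3 -m inch '0 0.4 0.06 0 0 0 0; 0 0.7 0.1 0 0 0 0; 0 1 0.15 0 0 0 0; 0 1.3 0.19 0 0 0 0;0 1.3 0.19 0 0 0 0'; python3 -m inch '0 0.2 0.03 0 0 0 0; 0 0.4 0.06 0 0 0 0;0 0.4 0.06 0 0 0 0'
```

```text
t: 10.85
eef_pos: [0.5311, 0.0861, 0.0077]
ee_rot: [3.131, -0.007, -1.426]
force: [-3.3, -1.5, -0.9]
width: 0.0003
t: 11.22
eef_pos: [0.5361, 0.0871, 0.008]
ee_rot: [3.133, -0.007, -1.426]
force: [-0.7, -0.0, -0.2]
width: 0.0005
```

```bash
python3 -m inch '0 0.2 0.03 0 0 0 0; 0 0.4 0.06 0 0 0 0;0 0.4 0.06 0 0 0 0'
```

```text
t: 11.6
eef_pos: [0.5387, 0.0873, 0.0078]
ee_rot: [3.13, -0.007, -1.426]
force: [-5.7, -0.1, 3.1]
width: 0.0006
```

```bash
python3 -m inch '0 0.2 0.03 0 0 0 0; 0 0.3 0.04 0 0 0 0;0 0.3 0.04 0 0 0 0'; python3 -m inch '0 -1 -0.15 0 0 0 0; 0 -3 -0.44 1 0 0 0; 0.5 -5 -0.7 5 0 0 0; 1 -7 -10 10 0 0 0; 1 -7 -18 10 0 0 0;1 -7 -24 10 0 0 0;1 -7 -28 10 0 0 0;1 -7 -28 10 0 0 0'
python3 - <<'E'
from h import *
f=bluepacks(); save(f,'crop4',(210,180,410,340),4); f=grab_frame('top');save(f,'x')
for c in('scene','top'):
    for r in pinpoint(c,'pack_0_c'): print(c,round(r['p'],2),r['location'],ray(grab_frame(c),r['location'],.014).round(4))
E
```

```text
t: 11.98
eef_pos: [0.5388, 0.0867, 0.0074]
ee_rot: [3.125, -0.008, -1.427]
force: [-11.3, 1.6, 7.2]
width: 0.0006
t: 12.98
eef_pos: [0.4687, -0.1958, 0.108]
ee_rot: [3.127, -0.009, -1.428]
force: [1.2, 0.3, -0.3]
width: 0.0547
scene blue 795 (398, 206, 41, 32) [ 0.4349 -0.2049 -0.2164  0.1988]
```

View pics/crop4.png

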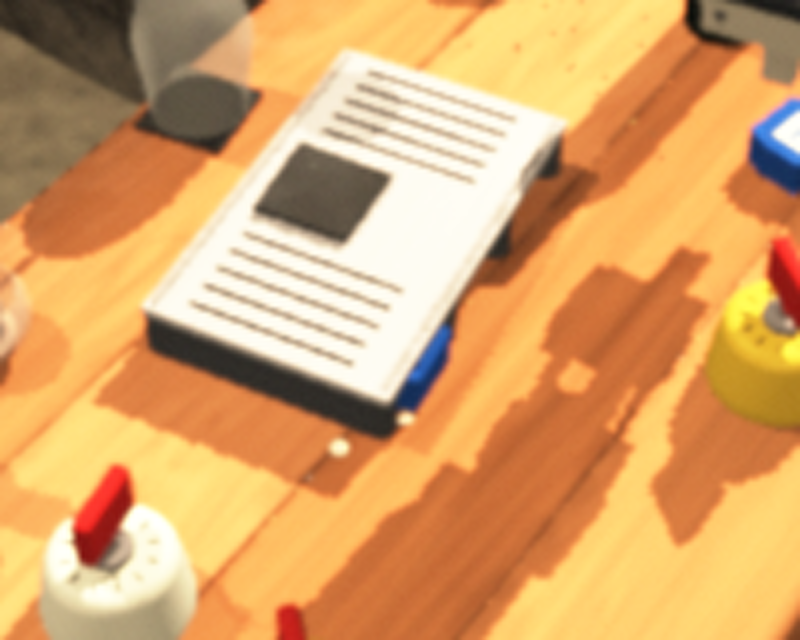

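Pack 1 stands a few mm out of bay 0 and came up against the stop, so it is seated. Next is the right pack.

```bash
python3 -m inch '1 -3 -0.2 0 0 0 -10; 1 -6.1 -0.5 0 0 0 -19; 1 -6.1 -0.5 0 0 0 -19; 1 -6.1 -0.5 -2 0 0 -19; 1 -6.1 -0.5 -2 0 0 -19'
python3 -c "
from h import *
s=telemetry.get_state();print(s['eef_pos'],s['ee_rot'],s['q'],s['width']);bluepacks()"
```

```text
t: 13.85
eef_pos: [0.4076, -0.1974, 0.0868]
ee_rot: [3.124, -0.008, -1.756]
force: [-0.3, 0.3, -0.3]
width: 0.0875
[ 0.4075613  -0.19738834  0.08677796] [ 3.12361904 -0.00846168 -1.75645733] [-0.0089109   0.14988984 -0.64183701  0.00721682 -0.79826413  1.38888358] 0.08745925730720755
scene blue 792 (398, 206, 41, 32) [ 0.4341 -0.2047 -0.2725  0.1985]
```

```bash
python3 -m inch '1 0 -0.3 -3 0.3 -1.1 0; 1 0 -0.3 -6 0.3 -1.1 0; 1 0 -0.3 -8.2 0.3 -1.1 0; 1 0 -0.3 -8.2 0.3 -1.1 0;0.3 0 -0.3 -8.2 0.3 -1.1 0;0.3 0 -0.3 -8.2 0.3 -1.1 0;0.3 0 -0.3 -8.2 0.3 -1.1 0;0.3 0 -0.3 -8.2 0.3 -1.1 0;0.3 0 -0.3 -8.2 0.3 -1.1 0;0.3 0 -0.3 -8.2 0.3 -1.1 0' 30
```

```text
t: 15.2
eef_pos: [0.4088, -0.2008, 0.0064]
ee_rot: [-3.139, 0.0, -1.757]
force: [-1.5, 1.5, 7.0]
width: 0.0578
```

```bash
python3 -m inch '0.3 0 0 2 0 0 0; 0.3 2 0 4.5 0 0 3; 0.3 5 3 4.5 0 0 10; 0.3 8.3 8 4.5 0 0 19; 0.3 8.3 11.9 4.5 0 0 19; 0.3 8.3 11.9 4.5 0 0 19; 0.3 8.3 11.9 2.5 0 0 19; 0.3 8.3 11.9 0.8 0 0 19;0.3 8.3 11.9 0.8 0 0 19'
```

```text
t: 16.32
eef_pos: [0.4903, -0.0826, 0.0132]
ee_rot: [3.141, 0.0, -1.426]
force: [-0.2, -0.6, -1.4]
width: 0.0574
```

```bash
python3 -m inch '0.3 0 0.08 -0.65 0 0 0; 0.3 0.5 0.15 -0.65 0 0 0; 0.3 1 0.23 -0.65 0 0 0; 0.3 1.5 0.3 -0.65 0 0 0; 0.3 2 0.37 -0.65 0 0 0; 0.3 2.5 0.44 -0.65 0 0 0;0.3 2.5 0.44 -0.65 0 0 0'
```

```text
t: 17.2
eef_pos: [0.5157, -0.0781, 0.0067]
ee_rot: [3.141, 0.0, -1.426]
force: [0.0, -0.2, -2.5]
width: 0.0576
```

```bash
python3 -m inch '0.3 0.7 0.1 0 0 0 0; 0.3 1.4 0.2 0 0 0 0; 0.3 2.1 0.31 0 0 0 0; 0.3 2.8 0.41 0 0 0 0; 0.3 3.5 0.51 0 0 0 0; 0.3 4.2 0.61 0 0 0 0;0.3 4.2 0.61 0 0 0 0'
```

```text
t: 18.08
eef_pos: [0.5571, -0.0727, 0.0065]
ee_rot: [3.139, -0.0, -1.426]
force: [-3.2, -3.8, -0.0]
width: 0.0581
```

Same contact pattern as in bay 0. Release, go back and push.

```bash
python3 -m inch '0.9 0 0 0 0 0 0; 0.9 0 0 0 0 0 0; 0.9 0 0 0 0 0 0; 0.9 0 0 2 0 0 0; 0.9 0 0 4.5 0 0 0; 0.3 -3 -0.44 4.5 0 0 0; 0 -5.5 -0.8 4.5 0 0 0;0 -5.5 -0.8 4.5 0 0 0;0 -5.5 -0.8 3 0 0 0;0 -5.5 -0.8 1 0 0 0; 0 -5.5 -0.8 0.4 0 0 0;0 -5.5 -0.8 0.4 0 0 0'; python3 -m inch '0 0 0 0 0 0 0; 0 0.5 0.07 0 0 0 0; 0 1 0.15 0 0 0 0; 0 1.5 0.22 0 0 0 0; 0 2 0.29 0 0 0 0; 0 2.5 0.37 0 0 0 0; 0 3 0.44 0 0 0 0; 0 3.5 0.51 0 0 0 0; 0 4 0.59 0 0 0 0;0 4 0.59 0 0 0 0'; python3 -m inch '0 0.4 0.06 0 0 0 0; 0 0.7 0.1 0 0 0 0; 0 1 0.15 0 0 0 0; 0 1.3 0.19 0 0 0 0;0 1.3 0.19 0 0 0 0'
```

```text
t: 19.58
eef_pos: [0.502, -0.0807, 0.0097]
ee_rot: [3.137, -0.001, -1.426]
force: [1.0, 0.5, 0.7]
width: 0.0144
t: 20.82
eef_pos: [0.5407, -0.0752, 0.0091]
ee_rot: [3.134, -0.001, -1.427]
force: [-3.1, -1.4, -1.3]
width: 0.0002
t: 21.45
eef_pos: [0.5537, -0.0734, 0.009]
ee_rot: [3.134, -0.001, -1.427]
force: [-1.1, -0.8, -1.0]
width: 0.0004
```

```bash
python3 -m inch '0 0.2 0.03 0 0 0 0; 0 0.4 0.06 0 0 0 0;0 0.4 0.06 0 0 0 0';  python3 -m inch '0 0.2 0.03 0 0 0 0; 0 0.3 0.045 0 0 0 0;0 0.3 0.045 0 0 0 0'
```

```text
t: 21.82
eef_pos: [0.5588, -0.0725, 0.0092]
ee_rot: [3.136, -0.001, -1.427]
force: [-0.7, -0.4, 0.1]
width: 0.0004
t: 22.2
eef_pos: [0.562, -0.072, 0.0094]
ee_rot: [3.136, -0.001, -1.427]
force: [-0.1, -0.3, -0.7]
width: 0.0007
```

```bash
python3 -m inch '0 0.2 0.03 0 0 0 0; 0 0.3 0.045 0 0 0 0;0 0.3 0.045 0 0 0 0'
```

```text
t: 22.58
eef_pos: [0.5627, -0.0719, 0.009]
ee_rot: [3.132, -0.0, -1.427]
force: [-7.4, 0.3, 4.3]
width: 0.0005
```

```bash
python3 -m inch '0 -1 -0.15 0 0 0 0; 0 -3 -0.44 2 0 0 0; 0.5 -5 -0.7 8 0 0 0; 1 -5 -3 13 0 0 0; 1 -6 -5 19 0 0 0; 1 -9 -7 25 0 0 0; 1 -11 -8 29 0 0 0;1 -11 -8 29 0 0 0; 1 -11 -8 29 0 0 0'
python3 - <<'E'
from h import *
P={}
for c in('scene','top'):
    f=grab_frame(c); save(f,'v5'+c)
    for n in('bottle_c','slate_top','key_grip','votive','pack_0_c'):
        for r in pinpoint(c,n): print(c,n,round(r['p'],2),np.round(r['location'],1)); P.setdefault((c,n),(f,r['location']))
    for r in regions_of(c,'bottle_c'):
        m=r['pixels']; print('reg',c,r['p'],m.sum(),r['bbox']); P.setdefault((c,'m'),(f,m))
    h=cv2.cvtColor(f['pixels'],cv2.COLOR_RGB2HSV); m=((h[...,0]>100)&(h[...,0]<130)&(h[...,1]>130)&(h[...,2]>50)); ys,xs=np.nonzero(m); print('blue',c,m.sum(),xs.min(),xs.max(),ys.min(),ys.max()) if m.sum() else 0
for n in('bottle_c','slate_top','key_grip','votive'):
    if ('top',n) in P and ('scene',n) in P: print(n,tri(*P['top',n],*P['scene',n]).round(4))
# bottle silhouette fit
def cyl(x,y): 
    a=np.linspace(0,2*np.pi,24,endpoint=False); C=np.c_[np.cos(a),np.sin(a)]
    return [[(x+.029*u,y+.029*v,z) for u,v in C for z in(0,.12)],[(x+.0155*u,y+.0155*v,z) for u,v in C for z in(.146,.235)],[(x+r*u,y+r*v,z) for u,v in C for r,z in((.029,.12),(.0155,.155))]]
for cs in(('top',),('scene',),('top','scene')):
    if not all((c,'m') in P for c in cs): continue
    cost=lambda v:sum(np.abs(np.max([hull(P[c,'m'][0],q) for q in cyl(v[0]/100,v[1]/100)],0)-P[c,'m'][1]).sum()/P[c,'m'][1].sum() for c in cs)
    r=minimize(cost,[57.5,-30.8],method='Nelder-Mead',options=dict(initial_simplex=[[57.5,-30.8],[58.5,-30.8],[57.5,-29.8]],xatol=.01)); print(cs,r.x/100,r.fun)
E
```

```text
t: 23.7
eef_pos: [0.4525, -0.1518, 0.2989]
ee_rot: [3.133, -0.0, -1.428]
force: [-0.6, -0.5, -0.6]
width: 0.0644
scene bottle_c 0.85 [395.8 149.4]
scene slate_top 0.68 [291.6 226.7]
scene key_grip 0.7 [233.6 306.4]
scene key_grip 0.69 [287.2 343.2]
scene key_grip 0.58 [407.  251.1]
reg scene 0.72 1168 [383.8, 129.9, 403.1, 191.2]
blue scene 155 310 348 221 281
top bottle_c 0.69 [492.  225.7]
top slate_top 0.64 [327.9 180.8]
top slate_top 0.5 [193.  214.9]
top key_grip 0.69 [195.5 214.9]
top key_grip 0.56 [184.8 276. ]
top votive 0.69 [183.5 167.5]
reg top 0.88 488 [469.2, 212.5, 522.5, 229.6]
blue top 63 292 382 228 243
bottle_c [ 0.5694 -0.2998  0.1317]
slate_top [0.6777 0.0293 0.0463]
key_grip [0.6047 0.3126 0.0839]
('top',) [ 0.57954227 -0.30552464] 1.6010502049180328
('scene',) [ 0.57241856 -0.3112192 ] 0.2817315924657534
('top', 'scene') [ 0.57406952 -0.31133264] 1.9565347448349428
```

View pics/v5scene.png

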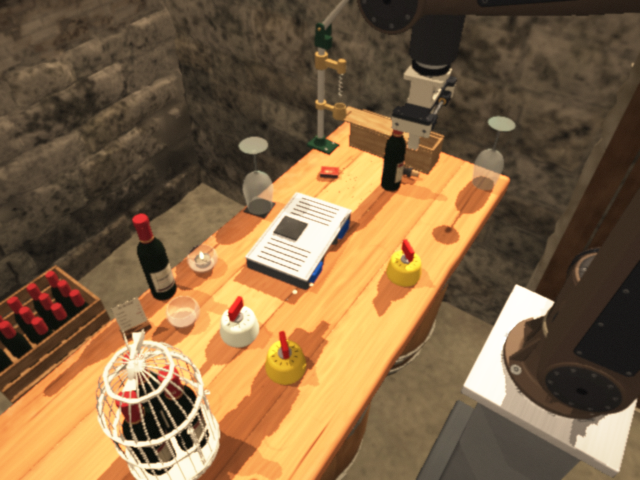

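Both packs show only narrow blue strips at their mouths, at (316,270) and (346,230). Next I refine the bottle axis from the red capsule in the unoccluded first pictures.

```bash
python3 - <<'E'
from h import *
for c,roi in(('top',(480,200,540,250)),('scene',(380,105,415,150))):
    f=grab_frame(c); im=cv2.imread(f'pics/{c}0.png'); h=cv2.cvtColor(im,cv2.COLOR_BGR2HSV)
    m=(((h[...,0]<6)|(h[...,0]>172))&(h[...,1]>150)&(h[...,2]>60)); k=np.zeros_like(m); k[roi[1]:roi[3],roi[0]:roi[2]]=1; m&=k
    ys,xs=np.nonzero(m); print(c,m.sum(),xs.min(),xs.max(),ys.min(),ys.max())
    a=np.linspace(0,2*np.pi,24,endpoint=False); m1=m.astype(np.float32)
    cost=lambda v:np.abs(hull(f,[(v[0]/100+.0155*np.cos(t),v[1]/100+.0155*np.sin(t),z) for t in a for z in(v[2]/100,.235)])-m1).sum()
    x0=[57.4,-30.9,19.5]; r=minimize(cost,x0,method='Nelder-Mead',options=dict(initial_simplex=[x0,[58.4,-30.9,19.5],[57.4,-29.9,19.5],[57.4,-30.9,17]],xatol=.01)); print(r.x,r.fun)
    # foot in same picture
    for z in(0,): print('proj foot/mid/top',[proj(f,(.574,-.309,z)).round(1) for z in(0,.1175,.235)])
save({'pixels':cv2.imread('pics/top0.png')[:,:,::-1]},'bt',(450,190,550,265),7)
E
```

```text
top 175 505 520 213 227
[ 57.24646537 -30.55639368  23.51234071] 49.6875
proj foot/mid/top [array([479.5, 232.2]), array([495. , 225.7]), array([513.8, 217.8])]
scene 197 394 405 112 133
[ 57.07277064 -30.52445216  18.96090497] 57.8125
proj foot/mid/top [array([389.6, 184.6]), array([394.2, 151.3]), array([399.4, 113.8])]
```

View pics/bt.png

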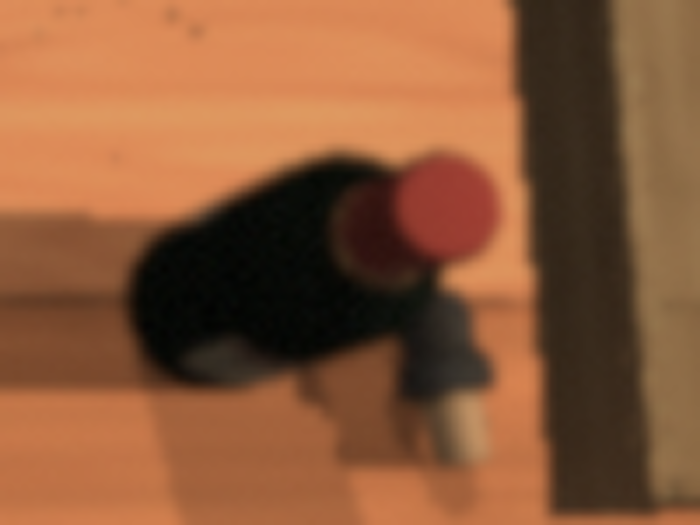

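```bash
python3 -m inch '1 4 -5 0 0.07 -0.5 0; 1 8 -10 0 0.07 -0.5 0; 1 11.95 -15.5 0 0.07 -0.5 0; 1 11.95 -15.5 0 0.07 -0.5 0; 1 11.95 -15.5 0 0.07 -0.5 0; 1 11.95 -15.5 -2 0.07 -0.5 0; 1 11.95 -15.5 -4 0.07 -0.5 0; 1 11.95 -15.5 -4 0.07 -0.5 0; 1 11.95 -15.5 -4 0.07 -0.5 0'
python3 - <<'E'
from h import *
f=grab_frame('scene'); save(f,'bg',(340,60,460,200),4)
s=telemetry.get_state();print(s['q']); print(proj(f,s['eef_pos']))
E
```

```text
t: 25.62
eef_pos: [0.5724, -0.3064, 0.2608]
ee_rot: [-3.14, -0.002, -1.426]
force: [0.3, 0.2, 1.4]
width: 0.0874
[-1.91200041e-01  2.97328847e-01  1.09073301e-03  1.07546484e-03
 -1.27261731e+00  1.90606410e+00]
[400.70576903 105.41194555]
```

View pics/bg.png

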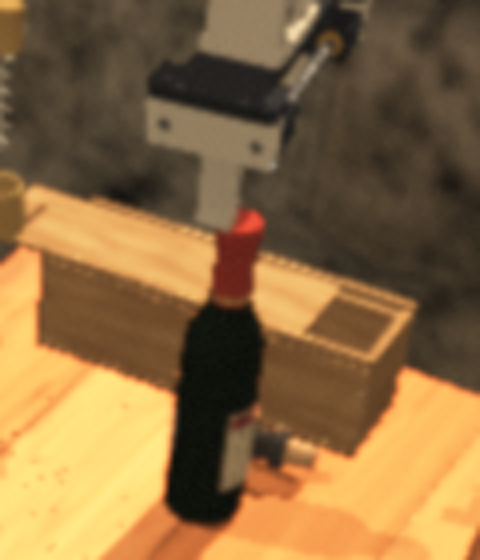

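```bash
python3 -m inch '1 0 0 -4 0 0 0; 1 0 0 -8.2 0 0 0; 1 0 0 -8.2 0 0 0; 1 0 0 -8.2 0 0 0; 0.5 0 0 -8.2 0 0 0; 0.45 0 0 -8.2 0 0 0; 0.42 0 0 -8.2 0 0 0; 0.4 0 0 -8.2 0 0 0;0.38 0 0 -8.2 0 0 0; 0.38 0 0 -8.2 0 0 0' 10
python3 -c "
from h import *
f=grab_frame('scene'); save(f,'bh',(340,60,460,200),4); f=grab_frame('top'); save(f,'bi',(420,150,560,270),4)"
```

```text
t: 26.92
eef_pos: [0.5726, -0.3066, 0.1788]
ee_rot: [-3.14, -0.002, -1.426]
force: [-0.3, 0.1, -1.0]
width: 0.0353
```

View pics/bh.png

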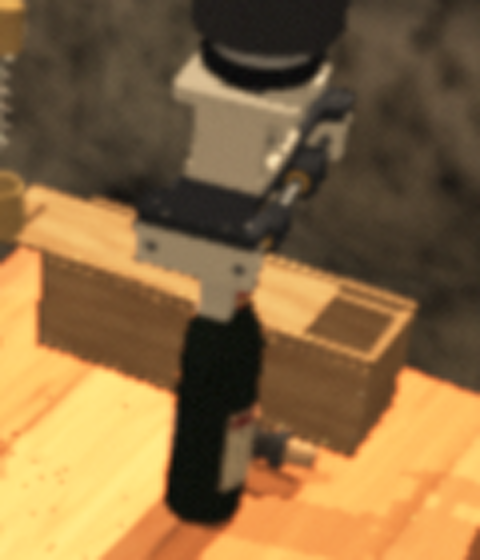

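```bash
python3 -m inch '0.2 0 0 0 0 0 0; 0.2 0 0 0 0 0 0; 0.2 0 0 0 0 0 0; 0.2 0 0 1 0 0 0; 0.2 0 0 3 0 0 0; 0.2 0 0 5 0 0 0; 0.2 0 0 7 0 0 0; 0.2 0 0 8 0 0 0;0.2 0 0 8 0 0 0' 45
```

```text
t: 28.15
eef_pos: [0.5726, -0.3065, 0.259]
ee_rot: [-3.14, -0.001, -1.427]
force: [0.7, -0.4, -6.5]
width: 0.0301
```

```bash
python3 -m inch '0.2 1 2 0 0 0 0; 0.2 2 5 0 0 0 0; 0.2 3 8 0 0 0 0; 0.2 4 12 0 0 0 0; 0.2 5 16 0 0 0 0; 0.2 6 20 0 0 0 0; 0.2 7.5 24 0 0 0 0; 0.2 9 28 0 0 0 0;0.2 10 31 0 0 0 0; 0.2 10.5 33 0 0 0 0; 0.2 10.5 33.5 0 0 0 0;0.2 10.5 33.5 0 0 0 0'
python3 - <<'E'
from h import *
s=telemetry.get_state();print(s['eef_pos'],s['ee_rot'],s['width'],s['q'])
f=grab_frame('scene'); save(f,'bj',(220,80,380,300),2.7)
e=s['eef_pos'];print('tool axis foot px',proj(f,(e[0],e[1],e[2]-.1788)),'slate',proj(f,(.6778,.0285,.046)))
print(regions_of('scene','bottle_c')[0]['bbox'])
E
```

```text
t: 29.65
eef_pos: [0.6772, 0.0285, 0.2586]
ee_rot: [-3.141, -0.002, -1.426]
force: [-0.6, 0.4, -6.5]
width: 0.0301
[0.67723806 0.02851919 0.25859464] [-3.14056550e+00 -1.62283094e-03 -1.42621655e+00] 0.03007244025143286 [ 0.3300005   0.34615418  0.06547028  0.00185743 -1.28940253  1.38486128]
tool axis foot px [289.97482823 216.60881371] slate [290.24704614 226.30227317]
[274.5, 145.2, 302.3, 223.5]
```

View pics/bj.png

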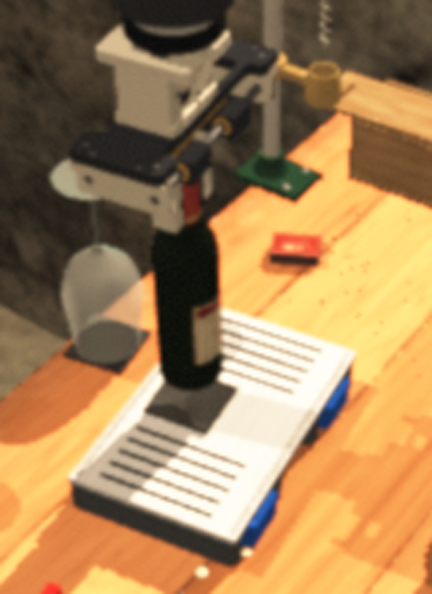

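```bash
python3 - <<'E'
from h import *
s=telemetry.get_state();e=s['eef_pos'];a=np.linspace(0,6.28,60)
for c in('scene','top'):
    f=grab_frame(c)
    p=np.array([proj(f,(e[0]+.029*np.cos(t),e[1]+.029*np.sin(t),z+e[2]-.1788)) for t in a for z in(0,.1)])
    print(c,p.min(0),p.max(0), 'dpx per cm x,y',proj(f,e+[.01,0,-.17])-proj(f,e+[0,0,-.17]),proj(f,e+[0,.01,-.17])-proj(f,e+[0,0,-.17]))
    im=f['pixels'].astype(int).sum(2)
    if c=='scene':
        for r in(185,195,205,212): print(r,np.nonzero(im[r,265:315]<110)[0]+265)
        print([ (cc,np.nonzero(im[200:240,cc]<60)[0][-1:]+200) for cc in(284,288,290,292)])
        m=np.zeros((480,640));
        for q in(185,195,205,212):
            hh=hull(f,[(e[0]+.029*np.cos(t),e[1]+.029*np.sin(t),z+e[2]-.1788) for t in a for z in(0,.12)]); x=np.nonzero(hh[q]>.5)[0]; print('pred',q,x.min(),x.max())
E
```

```text
scene [276.14609804 177.04178931] [301.9192266  224.54904676] dpx per cm x,y [-3.27554562 -1.59454414] [-2.45696767  2.30861017]
185 [278 279 280 281 282 283 284 285 286 287 288 289 290 291 292 293 294 295
 296 297 298 299]
195 [279 280 281 282 283 284 285 286 287 288 289 290]
205 [280 281 282 283 284 285 286 287 288 289 290]
212 [280 281 282 283 284 285 286 287 288 289 290 291 300]
[(284, array([221])), (288, array([222])), (290, array([222])), (292, array([222]))]
pred 185 277 301
pred 195 277 301
pred 205 278 301
pred 212 278 301
top [316.14123083 154.73190681] [345.84682078 192.89913578] dpx per cm x,y [-0.0105387  -4.66471544] [-4.74519828 -0.00480929]
```

```bash
python3 -m inch '0.2 0.05 0 -1.5 0 0 0; 0.2 0.05 0 -2.5 0 0 0; 0.2 0.05 0 -3 0 0 0; 0.2 0.05 0 -3.3 0 0 0;0.2 0.05 0 -3.3 0 0 0'
```

```text
t: 30.48
eef_pos: [0.678, 0.0276, 0.2261]
ee_rot: [-3.14, -0.002, -1.427]
force: [-0.7, -0.2, -6.4]
width: 0.0299
```

```bash
python3 -m inch '0.2 0 0.05 -0.1 0 0 0; 0.2 0 0.05 -0.2 0 0 0;0.2 0 0.05 -0.2 0 0 0'
```

```text
t: 30.85
eef_pos: [0.6784, 0.0282, 0.225]
ee_rot: [-3.138, -0.002, -1.427]
force: [-0.3, 0.0, -0.4]
width: 0.0301
```

```bash
python3 -m inch '0.38 0 0 0 0 0 0; 0.45 0 0 0 0 0 0; 0.6 0 0 0 0 0 0; 0.8 0 0 0 0 0 0; 0.8 0 0 0 0 0 0; 0.8 0 0 1.5 0 0 0; 0.8 0 0 4 0 0 0; 0.8 0 0 7 0 0 0; 0.8 0 0 9 0 0 0;0.8 0 0 9 0 0 0;0.8 -3 5 9 0 0 0;0.8 -6 11 9 0 0 0'
```

```text
t: 32.35
eef_pos: [0.6196, 0.1343, 0.3144]
ee_rot: [-3.139, -0.002, -1.43]
force: [-0.2, 0.7, 0.5]
width: 0.0702
```

```bash
python3 - <<'E'
from h import *
s=telemetry.get_state();print(s['eef_pos'],s['q'])
P={}
for c in('scene','top'):
    f=grab_frame(c); save(f,'w'+c,(150,60,390,300),2.5)
    for n in('key_grip','bottle_c'):
        for r in pinpoint(c,n): print(c,n,round(r['p'],2),np.round(r['location'],1))
    # key wing fit by red, white-timer
    h=cv2.cvtColor(f['pixels'],cv2.COLOR_RGB2HSV); m=(((h[...,0]<6)|(h[...,0]>172))&(h[...,1]>150)&(h[...,2]>60))
    p=proj(f,(.604,.315,.082)); k=np.zeros_like(m); r=18; k[int(p[1])-r:int(p[1])+r,int(p[0])-r:int(p[0])+r]=1; m&=k
    m1=m.astype(np.float32); P[c]=(f,m1)
    print(c,m.sum(),min((fit([(f,m1)],(.604,.315,a),.046,.012,.065,.099) for a in np.arange(-1.5,1.6,.5)),key=lambda v:v[3]))
print(min((fit(list(P.values()),(.604,.315,a),.046,.012,.065,.099) for a in np.arange(-1.5,1.6,.5)),key=lambda v:v[3]))
E
```

```text
[0.61961123 0.13425843 0.31442006] [ 0.52245999  0.2493308   0.05424395  0.00282539 -1.37415162  1.1890378 ]
scene key_grip 0.76 [235.7 309.7]
scene key_grip 0.75 [406.7 249.1]
scene bottle_c 0.73 [288.5 190. ]
scene 212 [ 0.6051  0.3137 -1.1759  0.286 ]
top key_grip 0.67 [192.5 214.2]
top key_grip 0.58 [186.  276.7]
top key_grip 0.47 [360.  316.8]
top bottle_c 0.94 [332.9 171.7]
top 127 [ 0.6048  0.3146 -1.5471  0.56  ]
[0.6055 0.3138 1.9338 0.9915]
```

View pics/wscene.png

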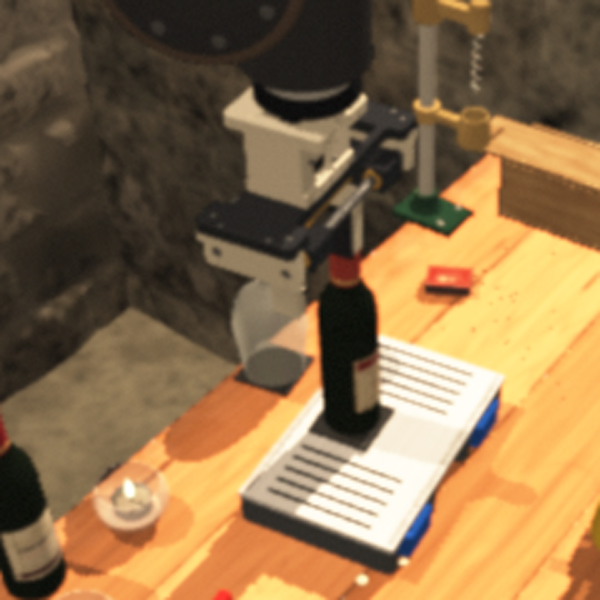

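The bottle stands upright on the slate and is released. Now the key angle, from the network masks.

```bash
python3 - <<'E'
from h import *
P=[]
for c in('scene','top'):
    f=grab_frame(c); p=proj(f,(.604,.315,.082))
    for r in regions_of(c,'key_grip'):
        b=r['bbox']
        if abs((b[0]+b[2])/2-p[0])<12 and abs((b[1]+b[3])/2-p[1])<12:
            m=r['pixels'].astype(np.float32); P.append((f,m)); print(c,m.sum(),b)
            for z in(.065,.055): print(z,min((fit([(f,m)],(.605,.314,a),.046,.012,z,.099) for a in np.arange(-1.9,1.2,.4)),key=lambda v:v[3]))
            if c=='top':
                ys,xs=np.nonzero(m*(f['pixels'][...,0]>120)); w=np.array([ray(f,q,.099)[:2] for q in zip(xs,ys)]); print(cv2.minAreaRect((w*1000).astype(np.float32)))
if len(P)>1: print(min((fit(P,(.605,.314,a),.046,.012,.065,.099) for a in np.arange(-1.9,1.2,.4)),key=lambda v:v[3]))
save(grab_frame('top'),'key',(165,185,235,245),9)
E
```

```text
scene 307.0 [226.1, 297.6, 245.2, 321.0]
0.065 [ 0.6006  0.3181 -1.2405  0.2793]
0.055 [ 0.6009  0.3177 -1.2581  0.3082]
top 202.0 [182.3, 210.4, 203.5, 220.0]
0.065 [ 0.6035  0.315  -1.5572  0.2633]
0.055 [ 0.6035  0.3151 -1.5466  0.28  ]
((598.32568359375, 312.710205078125), (22.982725143432617, 47.75379180908203), 5.308005332946777)
[0.6026 0.3153 1.7579 0.6642]
```

View pics/key.png

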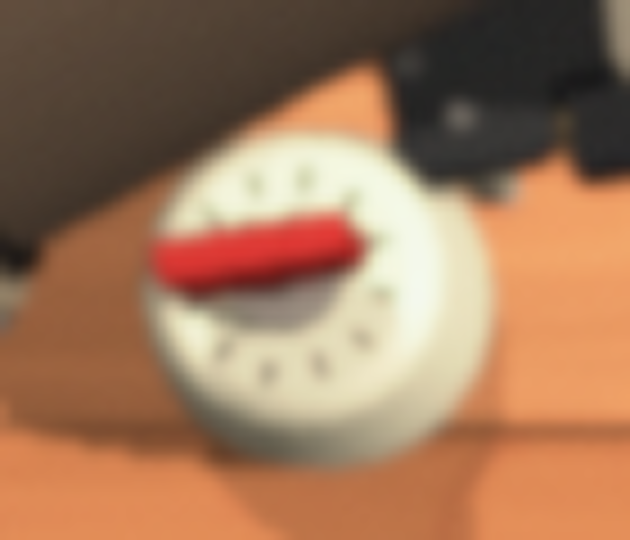

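```bash
python3 -m inch '1 -0.5 5 0 0 0 10; 1 -1 10 0 0 0 20; 1 -1.6 15 0 0 0 30; 1 -1.66 18.1 0 0 0 40; 1 -1.66 18.1 -3 0 0 50; 1 -1.66 18.1 -6 0 0 60; 1 -1.66 18.1 -9 0 0 70; 1 -1.66 18.1 -12 0 0 80; 1 -1.66 18.1 -15 0 0 90.5; 1 -1.66 18.1 -18 0 0 90.5;1 -1.66 18.1 -18 0 0 90.5' 40
python3 -c "
from h import *
s=telemetry.get_state();print(s['eef_pos'],s['ee_rot'],s['q'])"
```

```text
t: 34.28
eef_pos: [0.6032, 0.3126, 0.1321]
ee_rot: [-3.141, 0.003, 0.149]
force: [0.8, -0.2, 0.6]
width: 0.0878
[0.60320388 0.31259949 0.13205843] [-3.14116764e+00  2.62222459e-03  1.49471285e-01] [ 7.63251001e-01  4.33716989e-01 -9.59794565e-02 -2.15036159e-03
 -1.04299971e+00  2.52889713e+00]
```

```bash
python3 -m inch '1 0 0.2 -3 0 0 0; 1 0 0.2 -6 0 0 0; 1 0 0.2 -7.2 0 0 0; 1 0 0.2 -7.2 0 0 0; 0 0 0.2 -7.2 0 0 0; 0 0 0.2 -7.2 0 0 0; 0 0 0.2 -7.2 0 0 0; 0 0 0.2 -7.2 0 0 0; 0 0 0.2 -7.2 0 0 0; 0 0 0.2 -7.2 0 0 0;0 0 0.2 -7.2 0 0 0' 20
python3 -c "
from h import *
s=telemetry.get_state();print(s['eef_pos'],s['ee_rot'],s['q'],s['moment'])"
```

```text
t: 35.65
eef_pos: [0.6032, 0.3146, 0.06]
ee_rot: [-3.141, 0.003, 0.15]
force: [-0.7, -0.1, -0.8]
width: 0.0231
[0.60318506 0.31461795 0.06002478] [-3.14124438e+00  2.68710988e-03  1.49524916e-01] [ 7.65516058e-01  5.03300977e-01 -1.65305891e-01 -2.33711159e-03
 -9.04182791e-01  2.52704798e+00] [-0.03635539 -0.1916043  -0.01547436]
```

```bash
python3 -m inch '0 0 0 0 0 0 0; 0 0 0 0 0 0 0; 0 0 0 0 0 0 0' 40
python3 -c "
from h import *
s=telemetry.get_state();print(s['eef_pos'],s['ee_rot'],s['moment'])"
```

```text
t: 36.02
eef_pos: [0.6045, 0.3149, 0.0601]
ee_rot: [-3.141, 0.001, 0.15]
force: [4.8, -0.0, -2.6]
width: 0.0121
[0.60448834 0.31492091 0.06011475] [-3.14079734e+00  5.43735912e-04  1.49891203e-01] [-0.13883354 -1.97325808  0.11765696]
```

```bash
python3 -m inch '0 0.15 0 0 0 0 -6; 0 0.15 0 0 0 0 -14; 0 0.15 0 0 0 0 -22; 0 0.15 0 0 0 0 -30; 0 0.15 0 0 0 0 -38; 0 0.15 0 0 0 0 -46;0 0.15 0 0 0 0 -54;0 0.15 0 0 0 0 -62;0 0.15 0 0 0 0 -70;0 0.15 0 0 0 0 -78'
python3 -c "
from h import *
s=telemetry.get_state();print(s['q'],s['moment'])"
```

```text
t: 37.28
eef_pos: [0.6049, 0.3148, 0.0601]
ee_rot: [3.141, 0.001, -1.216]
force: [-4.2, 0.1, 3.0]
width: 0.0117
[ 7.64430496e-01  5.04594308e-01 -1.63255503e-01 -1.14093431e-03
 -9.03531661e-01  1.16199789e+00] [0.10752056 1.66215256 0.18138122]
```

```bash
M='python3 -c "from h import *;s=telemetry.get_state();print(s[\"q\"][5],s[\"moment\"])"'
python3 -m inch '0 -0.05 0 0 0 0 -10; 0 -0.05 0 0 0 0 -20; 0 -0.05 0 0 0 0 -30; 0 -0.05 0 0 0 0 -40; 0 -0.05 0 0 0 0 -50; 0 -0.05 0 0 0 0 -60;0 -0.05 0 0 0 0 -70;0 -0.05 0 0 0 0 -80;0 -0.05 0 0 0 0 -90;0 -0.05 0 0 0 0 -90'; eval $M
python3 -m inch '0 0 0 0 0 0 -8; 0 0 0 0 0 0 -16; 0 0 0 0 0 0 -24; 0 0 0 0 0 0 -32; 0 0 0 0 0 0 -40; 0 0 0 0 0 0 -48;0 0 0 0 0 0 -56;0 0 0 0 0 0 -60;0 0 0 0 0 0 -60'; eval $M
```

```text
t: 38.52
eef_pos: [0.6047, 0.3146, 0.0601]
ee_rot: [3.141, 0.001, -2.786]
force: [1.3, -0.8, -1.3]
width: 0.0119
-0.4087135212275523 [-0.50383319 -0.81904974 -0.08282197]
t: 39.65
eef_pos: [0.6045, 0.3146, 0.0601]
ee_rot: [3.141, 0.001, 2.454]
force: [0.2, -0.5, 0.1]
width: 0.0116
-1.453207444543937 [-0.11509293 -0.05322258 -0.05647223]
```

```bash
M='python3 -c "from h import *;s=telemetry.get_state();print(s[\"q\"][5],s[\"moment\"],s[\"ee_rot\"])"'
python3 -m inch '0 0 0 0 0 0 -8; 0 0 0 0 0 0 -16; 0 0 0 0 0 0 -24; 0 0 0 0 0 0 -32; 0 0 0 0 0 0 -40'; eval $M
python3 -m inch '0 0 0 0 0 0 -8; 0 0 0 0 0 0 -16; 0 0 0 0 0 0 -24; 0 0 0 0 0 0 -32; 0 0 0 0 0 0 -40'; eval $M
```

```text
t: 40.28
eef_pos: [0.6045, 0.3147, 0.0601]
ee_rot: [3.141, 0.001, 1.757]
force: [0.2, -0.4, -0.4]
width: 0.0118
-2.1512599009049973 [ 0.01260603 -0.09477981  0.16555239] [3.14127954e+00 6.12378735e-04 1.75656902e+00]
t: 40.9
eef_pos: [0.6045, 0.3148, 0.0602]
ee_rot: [3.141, 0.001, 1.06]
force: [2.0, -0.8, 0.1]
width: 0.0127
-2.8481341753479765 [-0.42273773 -0.7649341   1.08162247] [3.14108701e+00 5.78674419e-04 1.05971545e+00]
```

Moment jumped to 1.08 N m, which suggests the stop. Regrip half a turn back to confirm.

```bash
python3 -m inch '0.5 0 0 0 0 0 0; 0.8 0 0 0 0 0 0; 1 0 0 0 0 0 0; 1 0 0 3 0 0 0; 1 0 0 7 0 0 10; 1 0 0 9 0 0 20;1 0 0 9 0 0 30;1 0 0 9 0 0 40;1 0 0 9 0 0 50;1 0 0 9 0 0 60;1 0 0 9 0 0 70;1 0 0 9 0 0 80'
python3 -m inch '1 0 0 0 0 0 10; 1 0 0 0 0 0 20;1 0 0 0 0 0 30;1 0 0 0 0 0 40;1 0 0 0 0 0 50;1 0 0 0 0 0 60;1 0 0 0 0 0 70;1 0 0 0 0 0 80;1 0 0 0 0 0 90;1 0 0 0 0 0 100;1 0 0 0 0 0 100'
python3 - <<'E'
from h import *
s=telemetry.get_state();print(s['eef_pos'],s['ee_rot'],s['q'][5])
for c in('scene','top'):
    f=grab_frame(c)
    for r in regions_of(c,'key_grip'):
        b=r['bbox'];p=proj(f,(.6045,.3148,.082)); print(c,r['p'],b)
        if abs((b[0]+b[2])/2-p[0])<12 and abs((b[1]+b[3])/2-p[1])<12:
            m=r['pixels'].astype(np.float32); print(m.sum(),min((fit([(f,m)],(.6045,.3148,a),.046,.012,.065,.099) for a in np.arange(-1.9,1.2,.4)),key=lambda v:v[3]))
E
```

```text
t: 42.4
eef_pos: [0.6044, 0.3148, 0.1501]
ee_rot: [3.141, 0.001, 2.463]
force: [-0.2, 0.2, -0.2]
width: 0.0878
t: 43.78
eef_pos: [0.6044, 0.3147, 0.1501]
ee_rot: [3.141, 0.0, -2.074]
force: [-0.5, 0.2, 0.1]
width: 0.0876
[0.60438109 0.31472611 0.15009269] [ 3.14099125e+00  4.81737124e-04 -2.07437330e+00] 0.302590057803399
scene 0.55 [226.3, 297.6, 244.1, 324.6]
257.0 [ 0.6035  0.3165 -0.4796  0.2252]
scene 0.53 [278.6, 328.8, 292.6, 359.3]
scene 0.53 [400.4, 239.4, 415.3, 262.7]
top 0.67 [189.7, 204.2, 200.5, 219.9]
156.0 [ 0.6079  0.3131 -0.4176  0.3894]
top 0.52 [175.9, 267.1, 198.3, 284.4]
top 0.46 [350.7, 307.6, 369.5, 327.9]
```

```bash
M='python3 -c "from h import *;s=telemetry.get_state();print(s[\"q\"][5],s[\"moment\"],s[\"ee_rot\"],s[\"width\"])"'
python3 -m inch '1 0 0 -4 0 0 0; 1 0 0 -8 0 0 0; 1 0 0 -9 0 0 0; 1 0 0 -9 0 0 0; 0 0 0 -9 0 0 0;0 0 0 -9 0 0 0;0 0 0 -9 0 0 0;0 0 0 -9 0 0 0;0 0 0 -9 0 0 0;0 0 0 -9 0 0 0;0 0 0 -9 0 0 0;0 0 0 -9 0 0 0' 40
python3 -m inch '0 0 0 0 0 0 0;0 0 0 0 0 0 0'; eval $M
python3 -m inch '0 0 0 0 0 0 -3;0 0 0 0 0 0 -6;0 0 0 0 0 0 -6'; eval $M
python3 -m inch '0 0 0 0 0 0 -3;0 0 0 0 0 0 -6;0 0 0 0 0 0 -6'; eval $M
```

```text
t: 45.48
eef_pos: [0.6044, 0.3148, 0.0601]
ee_rot: [3.141, 0.001, -2.077]
force: [-0.1, 1.1, -1.2]
width: 0.0133
t: 45.72
eef_pos: [0.6044, 0.3147, 0.0601]
ee_rot: [3.141, 0.0, -2.076]
force: [0.3, 0.3, -0.0]
width: 0.0131
0.30064682460123465 [-0.01043036 -0.02062515  0.49717228] [ 3.14117581e+00  3.43760679e-04 -2.07624086e+00] 0.01312778269817777
t: 46.1
eef_pos: [0.6044, 0.3148, 0.06]
ee_rot: [3.142, 0.0, -2.179]
force: [-0.2, -0.1, -0.9]
width: 0.0139
0.19721105975534667 [-0.12126433  0.05431445  1.29456752] [ 3.14152517e+00  2.68561378e-06 -2.17904720e+00] 0.013878135101987772
t: 46.48
eef_pos: [0.6044, 0.3148, 0.0601]
ee_rot: [-3.141, -0.0, -2.281]
force: [0.1, -0.3, -0.1]
width: 0.0158
0.09447161538688881 [-0.00806809  0.13147057  1.38752722] [-3.14141168e+00 -1.20209938e-04 -2.28138167e+00] 0.015839847680957884
```

The key is hard on its stop: 1.4 N m against a winding torque of at most 0.18, and the pads are slipping on the wing. Let go, back off and check.

```bash
python3 -m inch '0.4 0 0 0 0 0 2; 0.8 0 0 0 0 0 2; 1 0 0 0 0 0 2; 1 0 0 0 0 0 2; 1 0 0 3 0 0 2; 1 0 0 7 0 0 2; 1 0 0 12 0 0 2;1 0 0 18 0 0 2;1 -4 0 20 0 0 2;1 -9 3 20 0 0 2;1 -14 8 20 0 0 2;1 -14 8 20 0 0 2'
python3 - <<'E'
from h import *
for c in('scene','top'):
    f=grab_frame(c); save(f,'fin'+c)
    for n in('bottle_c','votive'):
        for r in pinpoint(c,n)[:2]: print(c,n,round(r['p'],2),np.round(r['location'],1))
    h=cv2.cvtColor(f['pixels'],cv2.COLOR_RGB2HSV); m=((h[...,0]>100)&(h[...,0]<130)&(h[...,1]>130)&(h[...,2]>50)); ys,xs=np.nonzero(m); print('blue',c,m.sum())
    print('pack end px', [proj(f,P).round(1) for P in((.6018-.055*.9894,.0983-.055*.1455,.02),(.6254-.055*.9894,-.062-.055*.1455,.02))],cv2.connectedComponentsWithStats(m.astype(np.uint8))[3].round(1)[1:])
    for r in regions_of(c,'key_grip'):
        b=r['bbox'];p=proj(f,(.6045,.3148,.082))
        if abs((b[0]+b[2])/2-p[0])<12 and abs((b[1]+b[3])/2-p[1])<12:
            m=r['pixels'].astype(np.float32); print(min((fit([(f,m)],(.6045,.3148,a),.046,.012,.065,.099) for a in np.arange(-1.9,1.2,.4)),key=lambda v:v[3]))
E
```

```text
t: 47.98
eef_pos: [0.462, 0.397, 0.2607]
ee_rot: [3.141, 0.001, -2.243]
force: [0.2, -1.3, -0.2]
width: 0.0874
scene votive 0.62 [184.2 317.1]
blue scene 0
pack end px [array([319.2, 271.2]), array([346.8, 228.1])] []
[ 0.5973  0.3205 -0.4591  0.5971]
top bottle_c 0.73 [331.4 172.1]
top votive 0.63 [183.2 165.5]
blue top 53
pack end px [array([300.8, 243.1]), array([373.6, 232.5])] [[373.4 229.9]
 [301.5 240.5]]
[ 0.6042  0.3143 -0.406   0.2652]
```

View pics/finscene.png

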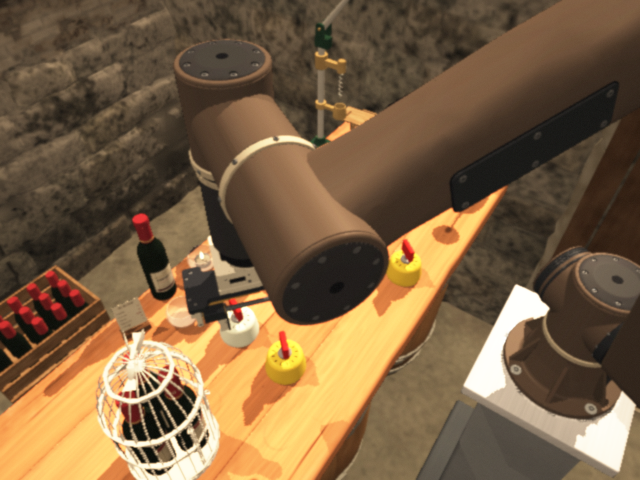

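View pics/fintop.png

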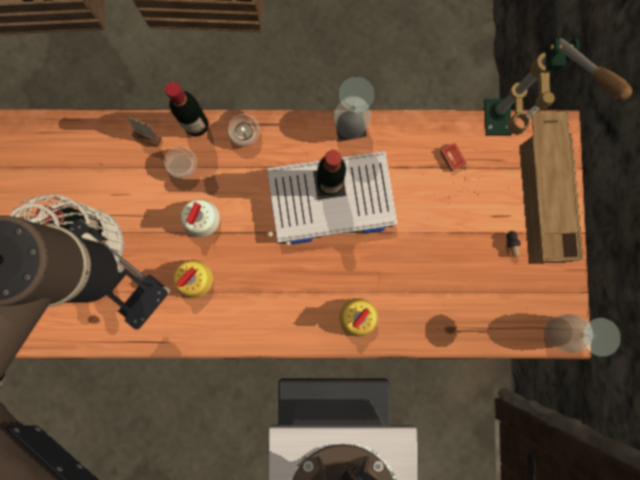

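The top picture shows the bottle upright on the slate at (331,180) and both pack ends at the mouths, (301,240) and (373,230). The votive is still at (181,163), the key is at the stop angle and the gripper is clear.

```bash
python3 -c "
from h import *
print(arm.job_done())"
```

```text
the job is handed in; nothing more can be done
None
```

I handed the job in at about 48 s with everything asked for done, in the order asked; it gives no verdict.

- **Cold packs:** there were only two packs on the table. The left one is in bay 0 and the right one in bay 2. Each went past the ball and came up firm at the bay's stop, at the same depth to within about 1 mm. In the last top picture only their short ends show at the mouths, about where they should be.
- **Bottle:** I lifted it by the neck from the right of the plinth and stood it on the slate. The load came off the wrist before I let go, and it still stands upright there in the last top picture.
- **Timer:** I wound the white timer's key clockwise about 5.4 rad, until it would not turn. I then gripped it again, and it resisted 1.4 N m without moving, well above the 0.18 N m winding takes. So I take it as fully wound. It stayed at that angle after I let go.
- **Votive:** it is still where it started, to within what the cameras can tell.

**Checks that failed or disagreed:**
- In the last scene picture the arm hid the packs and bottle, so their final check rests on the top camera alone.
- The two cameras disagreed on the key's starting angle by about 0.3 rad. The grip closed flat on the wing anyway.
- The scene camera's outline of the plinth was unusable, so I placed the plinth from its colour in both pictures.

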